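Clamp a cap screw in the bench chuck

ROBOT

A 6-joint arm with a two-finger parallel gripper is mounted at the origin on the work surface; the furniture and walls round the work are solid. World frame = base frame: x ahead of the robot, y to its left, z up, the work surface at z = 0. Lengths are in m, angles in rad, forces in N, time in s.
With the tool pointing down it reaches from about 0.375 to 0.975 m from the base axis. Payload 3.8 kg.
Tool frame: the origin (TCP) lies on the centre line of the jaws, within the pads' length; the fingertips stand 25 mm ahead of it and the grasp point (between the pads) lies 6 mm ahead of it (arm.tip_reach is the distance from the TCP to the fingertips, in m); y points along the fingers, z is the direction in which the jaws open and shut, and the axes are right-handed (so a half turn about y gives the same grasp; the last joint's range is limited). The gripper opens to 88 mm and grips with 3 to 60 N. Pads are 18 mm wide; open, the fingers measure 123 mm over their backs; the gripper's body (75 mm by 187 mm) begins 45 mm behind the grasp point.
Start: joints at [1.1, 0.264, 1.604, -0, 1.274, -0.037], TCP at [0.284, 0.612, 0.264] pointing down, gripper open.
Joint ranges: [-2.63, 2.63], [-0.94, 2.18], [0.31, 2.57], [-1.31, 4.45], [0, 2.66], [-2.55, 2.55]. Speed limits (rad/s): [2.57, 2.57, 3.14, 3.14, 3.14, 3.14].

INTERFACE

Orientations are given as a unit quaternion [w, x, y, z].
In Python, from plant import status, vision, arm gives the robot as it stands.
- The arm moves only by the tool send_rows, never from a script. Its argument "moves" is text: rows parted by semicolons, each of 5 numbers parted by spaces: the shift along the world's x, y, z in cm, then the turn about the world's z in degrees, then the finger opening in cm, from 0 to 8.81. In form: tx ty tz roll fingers; .... A call has 1 to 5 rows; each row shifts and turns the pose as measured when the row begins; what a row does not reach is not made up. A row lasts 1/10 s, in which the tool goes at most 50 mm and 8.59 degrees, less where a joint would pass 70% of its speed; a pose out of reach is approached as far as the arm can. A call with a gripper value outside its range is refused whole. The fingers move at their own pace and stop on an object; the grip force is fixed at half the most. Time passes only in rows, so rows that do not move let the fingers close. It gives the time, the measured TCP pose, the force and the opening at its end, in the units of the state.
- status.sense(): the state, without advancing time (a new reading comes with each control period).
- vision.read_camera(name): name is "scene" or "side" or "wrist"; returns (picture, depth): 400x640x3 uint8, red, green, blue; 400x640 float32, m along the optical axis (not along the pixel's ray), 0 where there is no reading.
- vision.camera_info(name): a dict with "intrinsics" (3x3 intrinsics, pixels), "R" (3x3) and "t" (3): a world point X has camera coordinates R X + t. Camera axes: x right, y down, z forward; pixel columns grow to the right and rows downward; lengths in m; the calibration is good to about 2 mm. A picture is of the moment at which its call begins: read the wrist's pose just before it. camera_info takes no time and is no camera call; for the wrist camera it gives the pose at the moment of the call.
- arm.sign_off(): hands the job in, once; it reports no verdict.
The state is a dict: "time": time; "joint_pos": joint angles; "joint_velocities": joint speeds; "joint_torque": joint torques, N m; "ee_pos": TCP position; "tcp_rot": TCP orientation; "wrist_force": force on the tool from outside, world axes, zero at the start; "moment": the same for the moment, N m; "opening": finger opening in m.
Only numpy, scipy, OpenCV 4.12 (cv2) and the standard library are available. Lean on these libraries where they do the work, as an engineer would, in place of code of your own. Each camera call takes 0.05 s, during which the arm holds its last target.

TASK

Turn the knurled sleeve of the small three-jaw bench chuck anticlockwise to open its jaws wide, and stand the loose cap screw head-down on the chuck's face between them, thread upward. Let go of it and turn the sleeve clockwise until the three jaws grip its head firmly, with the screw upright and centred. Leave the other things on the bench where they are.

Things in the scene. Friction and masses are not known exactly. Their poses are not given: they have to be found in the camera images.
- chuck_face (a point): Centre of the chuck's flat round top face (63 mm diameter), on the chuck's axis, 46 mm above the bench; z up. The steel chuck is fixed to the bench by a square plate 110x110x12; place and yaw vary. Three jaws on the face, 120 degrees apart (jaw_0 along this point's +x), each 9 wide, 12.5 long radially, 12 high (tops 58 mm above the bench).
- sleeve_mid (a point): Centre of the chuck's knurled steel sleeve, 28 mm above the bench: a ring 65 mm in diameter, 28 high (14 to 42 mm above the bench), turning about the vertical axis. Grip it across its diameter from above at any yaw, with jaws and screw between the fingers. Drag about 0.3 N m: it stays where it is left; a grip of 25 N or more keeps fingers from slipping.
- sleeve (a joint): Sleeve angle, rad, 0 to 1.65; grows anticlockwise from above, opening all jaws together: jaw faces are 9 mm + 6 mm x angle from the axis. Starts at 0.1 to 0.45, too narrow for the screw head; from 1.3 the head goes in easily. Jaws meet the head at about 0.5; turning 0.2 rad further, against a springy grip, presses about 15 N a jaw, mostly kept by the drag.
- screw_centre (a point): Centre of the loose steel cap screw, half-way up (25 mm above the underside of its head) on its axis; z along the screw toward the thread's end. It stands on the bench on its cylindrical head, 24 mm diameter x 16 high; above it the threaded shank, 16 diameter x 34; 50 high in all, 0.09 to 0.14 kg.
- jaw_0: Jaw 0 of the chuck (0 degrees anticlockwise from the chuck face's +x seen from above). Origin at the middle of its gripping face's lower edge; its x points outward from the axis.
- jaw_1: Jaw 1 of the chuck (120 degrees anticlockwise from the chuck face's +x seen from above). Origin at the middle of its gripping face's lower edge; its x points outward from the axis.
- jaw_2: Jaw 2 of the chuck (240 degrees anticlockwise from the chuck face's +x seen from above). Origin at the middle of its gripping face's lower edge; its x points outward from the axis.
- screw: The same cap screw; origin at the centre of the underside (free end) of its head, z toward the thread.
- capacitor_mid (a point): Bystander, to be left alone: small upright can capacitor, 22 mm diameter x 40 mm high; its middle, half-way up.
- cutters_mid (a point): Bystander, to be left alone: black-handled side cutters lying flat, 60x120x12 mm; its middle, half-way up.
Mind the look-alikes: they are no part of the job. Of the things like the part that bears chuck_face, leave any that is blue; of the rest the larger one is meant.

How it is judged:
On the way, in this order (a step that is already met when the one before it is completed fails the run):
1. the sleeve is turned so that the jaws are open wide enough for the screw head (value of joint sleeve above 0.9 rad), for 0.1 s.
2. the screw stands upright on the chuck face between the open jaws, let go (z of screw_centre in the frame of chuck_face between 0.022 and 0.028 m and horizontal distance between screw_centre and chuck_face below 0.008 m and angle between screw_centre's own z axis and vertical below 0.1 rad and contact force between the fingers and screw below 0.1 N and value of joint sleeve above 0.85 rad), for 0.2 s.
At the end, for the whole second after the job is handed in: The screw stands head-down on the chuck face (its centre 22 to 28 mm above the face), within 2.5 mm of the chuck's axis and 0.06 rad of upright, at rest, and each of the three jaws presses on its head with more than 4 N (z of screw_centre in the frame of chuck_face between 0.022 and 0.028 m and horizontal distance between screw_centre and chuck_face below 0.0025 m and angle between screw_centre's own z axis and vertical below 0.06 rad and velocity of joint sleeve between -0.05 and 0.05 rad/s and linear speed of screw below 0.01 m/s and contact force between each of jaw_0, jaw_1, jaw_2 and screw above 4 N); the robot touches nothing.
It fails at once if the capacitor or the side cutters are shifted by more than 30 mm (distance of any of capacitor_mid, cutters_mid from where it was at the start of the episode above 0.03 m).
It also fails if it takes over 61 s, if anything falls off the work surface, if the arm or the gripper's body presses on something with over 40 N, if the wrist force passes 120 N, or if a joint passes its speed limit or range.

## Working session

There is one attempt and no reset: what is moved stays moved. The work goes in short steps, Python scripts to look and compute and a tool call to move; the robot and the scene stay as the last step left them, time stands still between calls to the robot, and variables do not carry over. Pictures are saved under pics/ and viewed, and the job is handed in when it is done.

Besides the shell and the picture viewer there is one more tool, called after ">>>" by a JSON object that holds its "api" and its "payload", one argument or row to a line. send_rows: Moves the arm, as the interface text tells. Its arguments: {"type":"object","properties":{"moves":{"type":"string"}},"required":["moves"]}

```bash
mkdir -p pics; ls; cat > h.py <<'E'
import numpy as np, cv2
from plant import status, vision, arm
def grab(n,tag):
    i=vision.camera_info(n); p,d=vision.read_camera(n)
    cv2.imwrite(f'pics/{tag}.png',p[:,:,::-1]); np.savez(f'pics/{tag}.npz',p=p,d=d,K=i['intrinsics'],R=i['R'],t=i['t'])
    return p,d,np.array(i['intrinsics']),np.array(i['R']),np.array(i['t'])
def load(tag):
    z=np.load(f'pics/{tag}.npz'); return z['p'],z['d'],z['K'],z['R'],z['t']
def plane(u,v,z,K,R,t):
    r=R.T@np.linalg.inv(K)@np.array([u,v,1.]); c=-R.T@t
    return c+r*(z-c[2])/r[2]
def cloud(d,K,R,t):
    v,u=np.mgrid[:d.shape[0],:d.shape[1]]
    c=np.stack([(u-K[0,2])/K[0,0]*d,(v-K[1,2])/K[1,1]*d,d],-1)
    return (c-t)@R
E
python3 - <<'E'
from h import *
for n in ['scene','side','wrist']:
    p,d,K,R,t=grab(n,n+'0'); print(n,K[0,0],-R.T@t,R[2])
print(status.sense())
E
```

```text
pics
scene 513.7944246624713 [-0.55930798 -0.49492068  0.81362865] [ 0.72443983  0.42792619 -0.54043141]
side 442.0198713805697 [0.45988848 1.09560578 0.57914189] [-0.03301041 -0.88741725 -0.45978358]
wrist 293.25409746236454 [0.2120762  0.64509206 0.38432097] [ 0.27348039 -0.12801595 -0.95332072]
{'time': 0.15, 'joint_pos': array([ 1.10011316e+00,  2.64570293e-01,  1.60502543e+00,  2.70100045e-05,
        1.27370463e+00, -3.69341640e-02]), 'joint_velocities': array([ 0.00060647, -0.00262905, -0.00812578,  0.00039696, -0.00048695,
        0.00235829]), 'joint_torque': array([ 1.36950462e-04, -5.02848601e+01, -3.57469189e+01,  7.28721125e-02,
        2.49809161e-02, -9.04824810e-05]), 'ee_pos': array([0.28347739, 0.61204571, 0.26269943]), 'tcp_rot': array([-0.68995965,  0.69112391, -0.15231722,  0.15199635]), 'wrist_force': array([-0.60715268, -0.70160064, -0.35701144]), 'moment': array([-5.57379938e-04,  1.86529783e-02, -4.18609373e-05]), 'opening': 0.0881804056022199}
```

View pics/scene0.png

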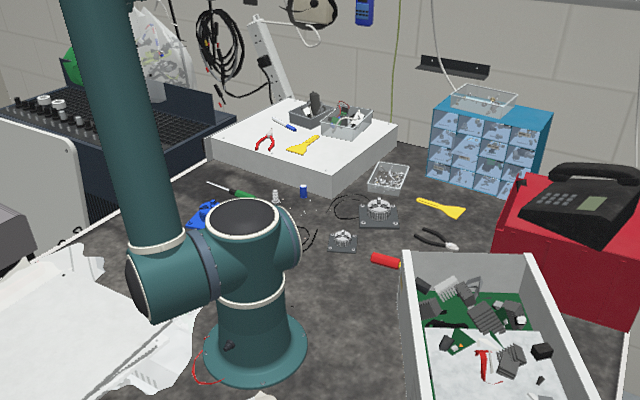

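View pics/side0.png

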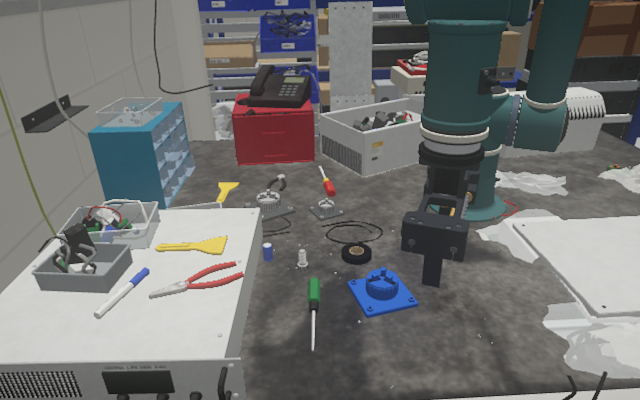

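View pics/wrist0.png

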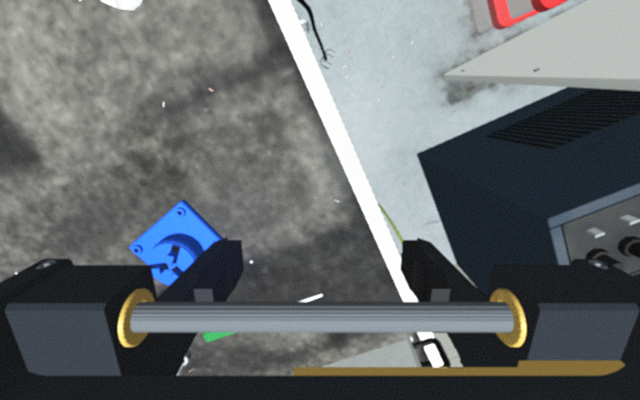

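```bash
python3 - <<'E'
from h import *
p,d,K,R,t=load('scene0'); C=cloud(d,K,R,t)
for (u,v) in [(378,208),(342,235),(275,199),(303,190),(275,193),(436,240),(385,258)]:
    print('scene',u,v,C[v,u].round(3), plane(u,v,0.03,K,R,t).round(3))
a=cv2.resize(p[165:265,240:470],None,fx=3.4,fy=3.4,interpolation=cv2.INTER_CUBIC); 
p,d,K,R,t=load('side0'); C=cloud(d,K,R,t)
for (u,v) in [(268,200),(324,206),(302,260),(267,252)]:
    print('side',u,v,C[v,u].round(3), plane(u,v,0.03,K,R,t).round(3))
b=cv2.resize(p[165:280,220:360],None,fx=4,fy=4,interpolation=cv2.INTER_CUBIC)
cv2.imwrite('pics/ca.png',a[:,:,::-1]);cv2.imwrite('pics/cb.png',b[:,:,::-1])
E
```

```text
scene 378 208 [ 0.542 -0.017  0.043] [ 0.56  -0.009  0.03 ]
scene 342 235 [0.396 0.016 0.03 ] [0.396 0.016 0.03 ]
scene 275 199 [0.457 0.272 0.026] [0.452 0.267 0.03 ]
scene 303 190 [0.536 0.225 0.03 ] [0.536 0.225 0.03 ]
scene 275 193 [0.463 0.275 0.042] [0.479 0.287 0.03 ]
scene 436 240 [ 0.54  -0.191  0.   ] [ 0.499 -0.202  0.03 ]
scene 385 258 [ 0.375 -0.117  0.022] [ 0.366 -0.121  0.03 ]
side 268 200 [0.555 0.015 0.047] [ 0.558 -0.019  0.03 ]
side 324 206 [0.405 0.036 0.032] [0.404 0.032 0.03 ]
side 302 260 [0.468 0.286 0.03 ] [0.468 0.286 0.03 ]
side 267 252 [0.547 0.243 0.027] [0.547 0.247 0.03 ]
```

View pics/ca.png

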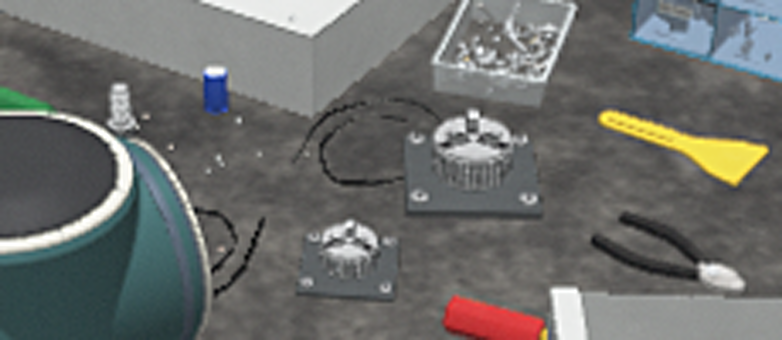

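View pics/cb.png

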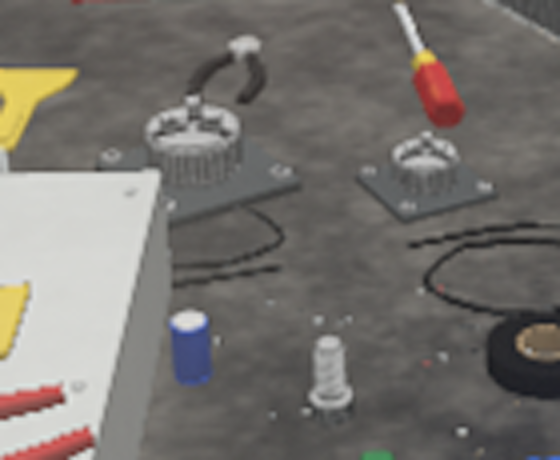

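```bash
python3 - <<'E'
from h import *
from scipy.optimize import least_squares
def fit(P,r):
    f=lambda q: np.hypot(P[:,0]-q[0],P[:,1]-q[1])-r
    s=least_squares(f,P[:,:2].mean(0),loss='soft_l1',f_scale=.002); return s.x, np.abs(s.fun).mean()
for n in ['scene0','side0']:
    p,d,K,R,t=load(n); C=cloud(d,K,R,t).reshape(-1,3)
    for nm,c,r0 in [('big',(.555,.0),.06),('small',(.4,.03),.045)]:
        m=np.hypot(C[:,0]-c[0],C[:,1]-c[1])<r0
        Q=C[m]; 
        top=Q[(Q[:,2]>.038)]; print(n,nm,len(top),top.min(0).round(3),top.max(0).round(3))
        if nm=='big':
            # sides of sleeve
            S=Q[(Q[:,2]>.018)&(Q[:,2]<.04)]
            if len(S)>10: print('sidefit',len(S),*fit(S,.0325))
    m=(np.hypot(C[:,0]-.467,C[:,1]-.282)<.03)
    Q=C[m];Q1=Q[(Q[:,2]>.02)&(Q[:,2]<.049)]
    if len(Q1)>5: print('screw shank',len(Q1),*fit(Q1,.008),Q1.mean(0),Q[:,2].max())
    m=(np.hypot(C[:,0]-.545,C[:,1]-.235)<.03)&(C[:,2]>.01)
    Q=C[m]
    print('cap',len(Q),*fit(Q,.011),Q[:,2].max())
E
```

```text
scene0 big 262 [ 0.518 -0.047  0.038] [0.587 0.018 0.06 ]
sidefit 169 [ 0.55576607 -0.01306407] 0.0016276711259470675
scene0 small 12 [0.38  0.003 0.038] [0.405 0.022 0.04 ]
screw shank 43 [0.46701497 0.27631369] 0.0015693963364349858 [0.46230173 0.27400979 0.03487564] 0.05103710590213296
cap 324 [0.55739437 0.23234797] 0.005569883821104576 0.0944857124107813
side0 big 251 [ 0.524 -0.046  0.038] [0.587 0.023 0.062]
sidefit 177 [ 0.55683758 -0.01268851] 0.0021401018428138393
side0 small 16 [0.385 0.004 0.038] [0.412 0.026 0.042]
screw shank 84 [0.4673401 0.2765221] 0.0010087648315994357 [0.46748554 0.28252644 0.03478556] 0.05190551547684053
cap 250 [0.55755341 0.23497366] 0.004683569081031179 0.0952999809606983
```

```bash
python3 - <<'E'
from h import *
from scipy.spatial.transform import Rotation as Ro
s=status.sense();q=s['tcp_rot'];M=Ro.from_quat([q[1],q[2],q[3],q[0]]).as_matrix();print(M.round(3), np.degrees(np.arctan2(M[1,2],M[0,2])), arm.tip_reach)
for n in ['scene0','side0']:
    p,d,K,R,t=load(n); C=cloud(d,K,R,t).reshape(-1,3)
    for c in [(.556,-.013),(.467,.2765)]:
        r=np.hypot(C[:,0]-c[0],C[:,1]-c[1]); m=(r<.18)&(r>.04)&(C[:,2]>.03)&(C[:,2]<.3)
        Q=C[m]; a=np.degrees(np.arctan2(Q[:,1]-c[1],Q[:,0]-c[0]))
        print(n,c)
        for k in range(-180,180,30):
            mm=(a>=k)&(a<k+30)
            if mm.sum()>3: print(k,mm.sum(),'rmin',r[m][mm].min().round(3),'zmax',Q[mm][:,2].max().round(3))
E
```

```text
[[ 0.907 -0.001  0.42 ]
 [-0.42  -0.002  0.907]
 [-0.    -1.    -0.002]] 65.14756283170831 0.025
scene0 (0.556, -0.013)
-30 6 rmin 0.128 zmax 0.034
0 26 rmin 0.123 zmax 0.035
30 41 rmin 0.134 zmax 0.09
60 459 rmin 0.153 zmax 0.095
150 72 rmin 0.143 zmax 0.04
scene0 (0.467, 0.2765)
-60 652 rmin 0.079 zmax 0.096
-30 573 rmin 0.081 zmax 0.097
0 575 rmin 0.097 zmax 0.102
30 480 rmin 0.114 zmax 0.104
120 20 rmin 0.164 zmax 0.058
side0 (0.556, -0.013)
-30 8 rmin 0.138 zmax 0.035
0 35 rmin 0.131 zmax 0.036
60 122 rmin 0.156 zmax 0.096
150 92 rmin 0.141 zmax 0.042
side0 (0.467, 0.2765)
-60 360 rmin 0.08 zmax 0.097
-30 725 rmin 0.08 zmax 0.096
0 816 rmin 0.102 zmax 0.103
30 527 rmin 0.121 zmax 0.106
120 108 rmin 0.16 zmax 0.059
150 19 rmin 0.163 zmax 0.047
```

>>> {"api": "send_rows", "payload": {
  "moves": "1.9 -4.4 0 -8 8.8; 1.9 -4.4 0 -8 8.8; 1.9 -4.4 0 -8 8.8; 1.9 -4.4 0 -8 8.8; 1.9 -4.4 0 -8 8.8"
}}

```text
time: 0.65
ee_pos: [0.3769, 0.3896, 0.2591]
tcp_rot: [-0.593, 0.595, -0.385, 0.383]
wrist_force: [0.4, -0.5, -0.4]
opening: 0.0875
```

>>> {"api": "send_rows", "payload": {
  "moves": "1.9 -4.4 0 -8 8.8; 1.9 -4.4 0 -8 8.8; 1.9 -4.4 0 0 8.8; 1.9 -4.4 0 0 8.8; 0 0 0 0 8.8"
}}

```text
time: 1.15
ee_pos: [0.4551, 0.2011, 0.2582]
tcp_rot: [-0.528, 0.531, -0.468, 0.468]
wrist_force: [-0.5, -0.1, -0.4]
opening: 0.0878
```

>>> {"api": "send_rows", "payload": {
  "moves": "2 -4.3 -1 0 8.8; 2 -4.3 -1 0 8.8; 2 -4.3 -1 0 8.8; 2 -4.3 -1 0 8.8; 2 -4.0 -1 0 8.8"
}}

```text
time: 1.65
ee_pos: [0.5553, -0.0079, 0.2093]
tcp_rot: [0.533, -0.53, 0.467, -0.466]
wrist_force: [0.3, 0.3, -0.3]
opening: 0.0878
```

```bash
python3 - <<'E'
from h import *
s=status.sense();print(s['ee_pos'],s['joint_pos'].round(2))
p,d,K,R,t=grab('wrist','w1'); C=cloud(d,K,R,t)
u=K@(R@np.array([.556,-.013,.046])+t);print(u[:2]/u[2],u[2])
E
```

```text
[ 0.55525755 -0.00787865  0.20925754] [-0.06  0.08  1.92  0.    1.14 -0.19]
[321.69114568 193.88340461] 0.29716196937297157
```

View pics/w1.png

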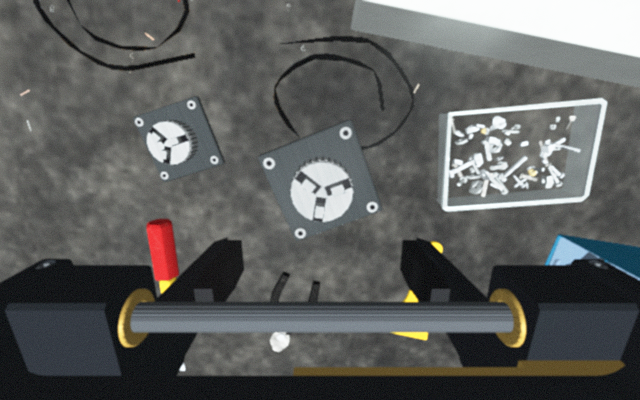

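```bash
python3 - <<'E'
from h import *
p,d,K,R,t=load('w1'); C=cloud(d,K,R,t)
g=p.min(2); m=((C[:,:,2]>.041)&(C[:,:,2]<.07)&(np.hypot(C[:,:,0]-.556,C[:,:,1]+.013)<.05)).astype(np.uint8)
Q=C[m>0];print(m.sum(), np.percentile(Q,[2,50,98],axis=0).round(4))
f=((g>150)&(np.hypot(C[:,:,0]-.556,C[:,:,1]+.013)<.04)).astype(np.uint8)
cs,_=cv2.findContours(cv2.morphologyEx(f,cv2.MORPH_CLOSE,np.ones((9,9))),0,2); c=max(cs,key=cv2.contourArea)
e=cv2.fitEllipse(cv2.convexHull(c));print(e, plane(*e[0],.046,K,R,t), plane(e[0][0]+e[1][0]/2,e[0][1],.046,K,R,t))
cv2.imwrite('pics/w1c.png',cv2.resize(p[140:245,260:385],None,fx=5,fy=5,interpolation=cv2.INTER_CUBIC)[:,:,::-1])
E
```

```text
2944 [[ 0.5273 -0.039   0.0435]
 [ 0.5551 -0.0091  0.0469]
 [ 0.5833  0.0176  0.0596]]
((321.2590026855469, 190.8088836669922), (60.642879486083984, 62.948055267333984), 94.68754577636719) [ 0.55514733 -0.00984966  0.046     ] [ 0.58552156 -0.00589035  0.046     ]
```

View pics/w1c.png

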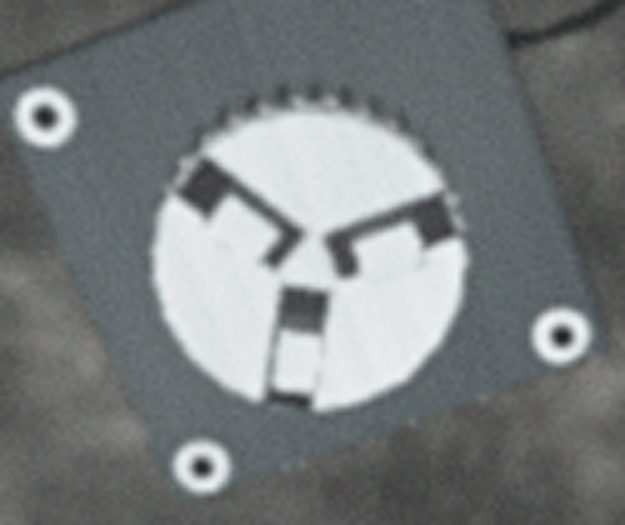

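>>> {"api": "send_rows", "payload": {
  "moves": "0 -0.3 -4.5 0 8.8; 0 0 -4.5 0 8.8; 0 0 -4 0 8.8; 0 0 -2.2 0 8.8; 0 0 -0.8 0 8.8"
}}

```text
time: 2.2
ee_pos: [0.5599, -0.0155, 0.0442]
tcp_rot: [0.532, -0.528, 0.467, -0.47]
wrist_force: [-0.2, -0.5, 0.1]
opening: 0.0879
```

>>> {"api": "send_rows", "payload": {
  "moves": "-0.45 0.5 0.2 0 8.8; 0 0 0 0 8.8"
}}

```text
time: 2.4
ee_pos: [0.554, -0.0086, 0.0453]
tcp_rot: [0.531, -0.529, 0.467, -0.469]
wrist_force: [-0.7, -0.3, 0.2]
opening: 0.088
```

>>> {"api": "send_rows", "payload": {
  "moves": "0.1 -0.15 0 0 6.0; 0 0 0 0 6.0; 0 0 0 0 6.0; 0 0 0 0 6.0; 0 0 0 0 6.0"
}}

```text
time: 2.9
ee_pos: [0.5555, -0.0096, 0.049]
tcp_rot: [0.532, -0.529, 0.466, -0.469]
wrist_force: [0.8, 0.6, -4.8]
opening: 0.0644
```

>>> {"api": "send_rows", "payload": {
  "moves": "0 0 0 8 4; 0 0 0 8 4; 0 0 0 8 4; 0 0 0 8 4; 0 0 0 8 4"
}}

```text
time: 3.4
ee_pos: [0.5542, -0.0104, 0.049]
tcp_rot: [0.663, -0.659, 0.252, -0.252]
wrist_force: [-1.9, -0.8, -1.8]
opening: 0.0645
```

>>> {"api": "send_rows", "payload": {
  "moves": "0 0 0 8 4; 0 0 0 8 4; 0 0 0 8 4; 0 0 0 2 4; 0 0 0 0 4"
}}

```text
time: 3.9
ee_pos: [0.5537, -0.0113, 0.049]
tcp_rot: [0.703, -0.699, 0.092, -0.09]
wrist_force: [-1.3, 0.8, -3.0]
opening: 0.0645
```

>>> {"api": "send_rows", "payload": {
  "moves": "0 0 0 0 8.8; 0 0 0 0 8.8; 0 0 0 0 8.8; 0 0 4 0 8.8; 0 0 5 0 8.8"
}}

```text
time: 4.4
ee_pos: [0.5504, -0.0112, 0.1355]
tcp_rot: [0.703, -0.699, 0.097, -0.088]
wrist_force: [-0.4, 0.7, -0.3]
opening: 0.0879
```

>>> {"api": "send_rows", "payload": {
  "moves": "0 0 4 0 8.8; 0 0 4 0 8.8; 0 0 0 0 8.8"
}}

```text
time: 4.7
ee_pos: [0.5549, -0.0115, 0.2274]
tcp_rot: [0.703, -0.699, 0.092, -0.094]
wrist_force: [1.2, -0.4, 1.1]
opening: 0.0879
```

```bash
python3 - <<'E'
from h import *
s=status.sense();print(s['ee_pos'],s['tcp_rot'],s['joint_pos'].round(2))
p,d,K,R,t=grab('wrist','w2'); C=cloud(d,K,R,t)
c=(.5553,-.0105)
g=p.min(2)
f=((g>150)&(np.hypot(C[:,:,0]-c[0],C[:,:,1]-c[1])<.04)).astype(np.uint8)
cs,_=cv2.findContours(cv2.morphologyEx(f,cv2.MORPH_CLOSE,np.ones((9,9))),0,2); cc=max(cs,key=cv2.contourArea)
e=cv2.fitEllipse(cv2.convexHull(cc));print(e, plane(*e[0],.046,K,R,t))
u,v=map(int,e[0]); x0=max(u-60,0);y0=max(v-60,0);print(x0,y0)
cv2.imwrite('pics/w2c.png',cv2.resize(p[y0:v+60,x0:u+60],None,fx=5,fy=5,interpolation=cv2.INTER_CUBIC)[:,:,::-1])
E
```

```text
[ 0.55489295 -0.01151113  0.22738823] [ 0.7030301  -0.69899238  0.0916553  -0.09358228] [-0.07  0.06  1.91  0.01  1.17 -1.38]
((320.5881652832031, 183.6267547607422), (57.20109558105469, 59.50539016723633), 116.17452239990234) [ 0.55494694 -0.01138392  0.046     ]
260 123
```

View pics/w2c.png

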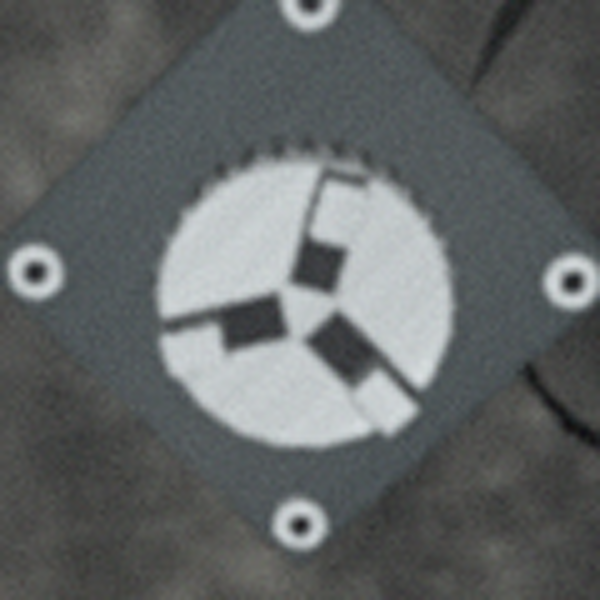

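>>> {"api": "send_rows", "payload": {
  "moves": "-1.2 4.2 0 6 8.8; -1.3 4.2 0 6 8.8; -1.3 4.2 0 6 6; -1.3 4.2 0 6 6; -1.3 4.2 0 0 6"
}}

```text
time: 5.25
ee_pos: [0.4866, 0.1988, 0.2196]
tcp_rot: [0.706, -0.704, -0.055, 0.059]
wrist_force: [1.6, 0.2, 0.2]
opening: 0.0662
```

>>> {"api": "send_rows", "payload": {
  "moves": "-1.2 4.0 -1 0 6; -1.2 3.8 -2 0 6; 0 0 0 0 6"
}}

```text
time: 5.55
ee_pos: [0.4575, 0.2829, 0.1847]
tcp_rot: [0.705, -0.704, -0.055, 0.062]
wrist_force: [-0.5, -0.6, 0.1]
opening: 0.0601
```

```bash
python3 - <<'E'
from h import *
s=status.sense();print(s['ee_pos'],s['tcp_rot'],s['joint_pos'].round(2))
p,d,K,R,t=grab('wrist','w3'); C=cloud(d,K,R,t)
u=K@(R@np.array([.467,.2765,.05])+t);print(u[:2]/u[2],u[2])
r=np.hypot(C[:,:,0]-.467,C[:,:,1]-.2765)
Q=C[(r<.02)&(C[:,:,2]>.044)&(C[:,:,2]<.056)];print(len(Q),Q.min(0),Q.max(0),Q.mean(0))
Q=C[(r<.02)&(C[:,:,2]>.012)&(C[:,:,2]<.02)];print(len(Q),Q.min(0),Q.max(0),Q.mean(0))
E
```

```text
[0.45748206 0.28294507 0.18474872] [ 0.705497   -0.70385077 -0.05512953  0.06187745] [ 0.5   0.07  1.98  0.01  1.1  -1.24]
[312.36243043 206.65192466] 0.2711258100346587
225 [0.45782992 0.27017589 0.04416451] [0.47322099 0.2855098  0.05311179] [0.46472128 0.27776494 0.04973426]
193 [0.4535097  0.26623652 0.01208186] [0.4735553  0.2897724  0.01938289] [0.46089056 0.27761004 0.01635883]
```

View pics/w3.png

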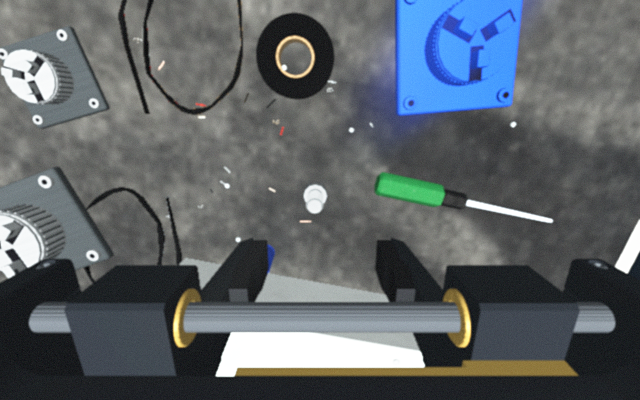

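>>> {"api": "send_rows", "payload": {
  "moves": "0.8 -0.6 -3.5 0 6; 0 0 -3 0 6; 0 0 -1.5 0 6; 0 0 0 0 6"
}}

```text
time: 6.0
ee_pos: [0.4678, 0.2724, 0.1027]
tcp_rot: [-0.705, 0.705, 0.056, -0.061]
wrist_force: [0.3, -0.7, 0.4]
opening: 0.0597
```

>>> {"api": "send_rows", "payload": {
  "moves": "-0.2 0.4 -1.5 0 6; 0 0.1 -2 0 6; 0 0 -1.7 0 6; 0 0 0 0 6"
}}

```text
time: 6.4
ee_pos: [0.4683, 0.2761, 0.0501]
tcp_rot: [0.705, -0.705, -0.056, 0.058]
wrist_force: [-0.3, -0.8, -0.3]
opening: 0.0602
```

>>> {"api": "send_rows", "payload": {
  "moves": "-0.2 0.1 -0.3 0 4; 0 0 0 0 3; 0 0 0 0 1; 0 0 0 0 1; 0 0 0 0 1"
}}

```text
time: 6.9
ee_pos: [0.4688, 0.2782, 0.0505]
tcp_rot: [0.706, -0.704, -0.057, 0.056]
wrist_force: [-0.2, 1.5, 0.7]
opening: 0.0225
```

>>> {"api": "send_rows", "payload": {
  "moves": "0 0 0 0 1; 0 0 0 0 1; 0 0 0 0 1"
}}

```text
time: 7.2
ee_pos: [0.469, 0.2784, 0.0511]
tcp_rot: [0.706, -0.704, -0.058, 0.056]
wrist_force: [0.6, 0.7, -1.4]
opening: 0.0152
```

```bash
python3 - <<'E'
from h import *
s=status.sense();print(s['ee_pos'],s['tcp_rot'],s['opening'],s['wrist_force'])
p,d,K,R,t=grab('wrist','w4')
p,d,K,R,t=grab('side','s4'); cv2.imwrite('pics/s4c.png',cv2.resize(p[200:300,250:400],None,fx=4,fy=4)[:,:,::-1])
E
```

```text
[0.46902237 0.27837723 0.05113107] [ 0.70606895 -0.70358833 -0.0578629   0.05551559] 0.015247973039616699 [ 0.61923186  0.67905384 -1.38290918]
```

View pics/s4c.png

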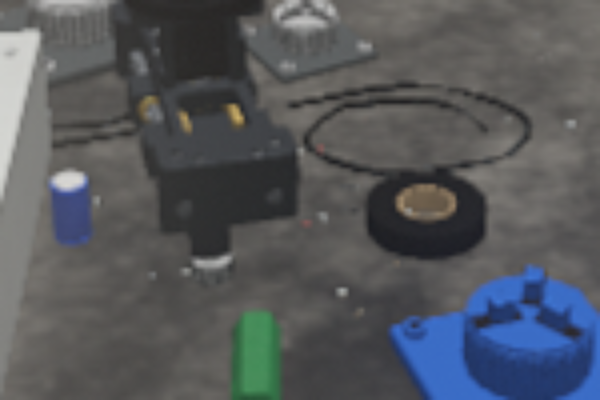

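>>> {"api": "send_rows", "payload": {
  "moves": "0 0 3 0 1; 0 0 4 0 1; 0 0 4 0 1; 0.8 -3 2 0 1; 1.2 -4 0 0 1"
}}

```text
time: 7.8
ee_pos: [0.4854, 0.2086, 0.1829]
tcp_rot: [0.705, -0.704, -0.058, 0.06]
wrist_force: [1.0, -0.8, -1.7]
opening: 0.0152
```

>>> {"api": "send_rows", "payload": {
  "moves": "1.2 -4 0 0 1; 1.2 -4 0 0 1; 1.2 -4 0 0 1; 1.2 -4 0 0 1; 0.8 -3 0 0 1"
}}

```text
time: 8.3
ee_pos: [0.5433, 0.0116, 0.1854]
tcp_rot: [0.705, -0.704, -0.061, 0.059]
wrist_force: [-0.7, 0.1, -1.1]
opening: 0.0148
```

```bash
python3 - <<'E'
from h import *
s=status.sense();print(s['ee_pos'],s['tcp_rot'],s['opening'],s['wrist_force'])
grab('wrist','w5');p,d,K,R,t=grab('side','s5')
cv2.imwrite('pics/s5c.png',cv2.resize(p[130:230,220:350],None,fx=4,fy=4)[:,:,::-1])
E
```

```text
[0.54328271 0.01160074 0.18535308] [ 0.70516109 -0.70395458 -0.06092137  0.05902864] 0.014848106924693837 [-0.67217252  0.08328767 -1.09234237]
```

View pics/s5c.png

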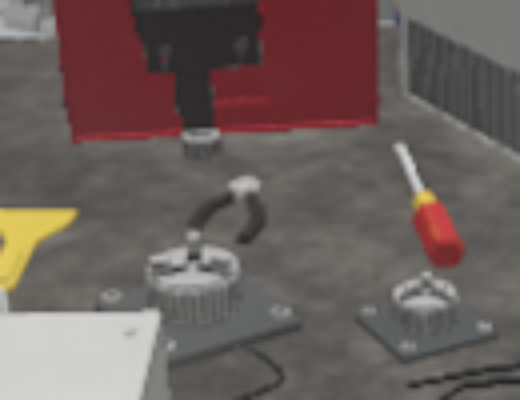

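View pics/w5.png

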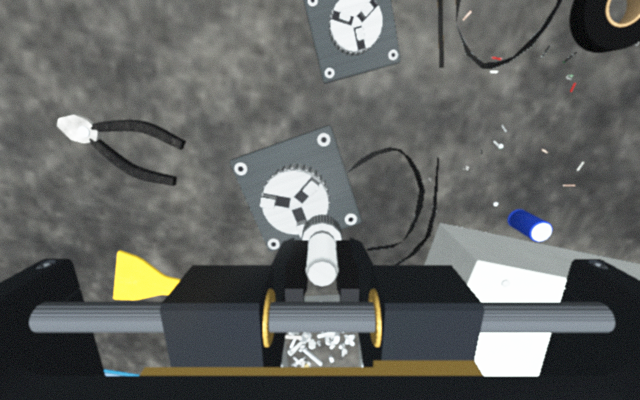

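```bash
python3 - <<'E'
from h import *
p,d,K,R,t=load('w5'); C=cloud(d,K,R,t)
T=np.array([.54328,.0116,.18535])
print(plane(321,270,.184,K,R,t)-T, [ (v,(C[v,321]-T).round(4)) for v in range(215,285,6)])
Q=C[255:290,300:345].reshape(-1,3);Q=Q[np.abs(Q[:,2]-.184)<.004];print(len(Q),(Q.min(0)-T),(Q.max(0)-T))
a=np.radians(9.5)
print('tool x dir',np.cos(a),np.sin(a))
cv2.imwrite('pics/w5c.png',cv2.resize(p[200:300,260:380],None,fx=5,fy=5)[:,:,::-1])
E
```

```text
[-0.00428039 -0.00092403 -0.00135   ] [(215, array([-0.0148, -0.0027, -0.047 ])), (221, array([-0.0152, -0.0028, -0.0362])), (227, array([-0.0124, -0.0023, -0.0341])), (233, array([-0.0106, -0.002 , -0.0297])), (239, array([-0.0108, -0.002 , -0.0215])), (245, array([-0.0103, -0.0019, -0.0156])), (251, array([-0.01  , -0.0019, -0.0095])), (257, array([-0.0094, -0.0018, -0.0045])), (263, array([-0.0087, -0.0017, -0.0002])), (269, array([-0.0056, -0.0011, -0.0001])), (275, array([-0.0026, -0.0006,  0.0003])), (281, array([ 0.001 , -0.    , -0.0003]))]
1058 [-0.01143057 -0.01175985 -0.00533852] [0.00947836 0.00953145 0.00253609]
tool x dir 0.9862856015372314 0.16504760586067765
```

View pics/w5c.png

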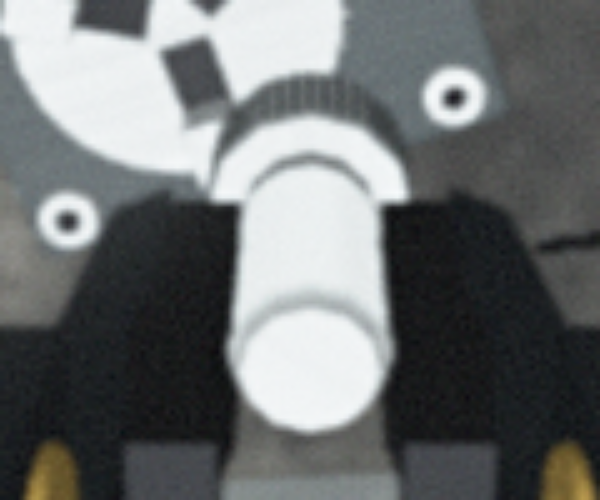

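>>> {"api": "send_rows", "payload": {
  "moves": "1.5 -2.2 -2 0 1; 0 0 -3 0 1; 0 0 0 0 1"
}}

```text
time: 8.7
ee_pos: [0.5592, -0.0119, 0.1349]
tcp_rot: [0.706, -0.704, -0.059, 0.056]
wrist_force: [-1.9, 0.7, -1.8]
opening: 0.0149
```

>>> {"api": "send_rows", "payload": {
  "moves": "-0.1 0.1 -1.3 0 1; 0 0 0 0 1; 0 0 0 0 1"
}}

```text
time: 9.0
ee_pos: [0.5583, -0.0088, 0.1224]
tcp_rot: [0.706, -0.704, -0.06, 0.057]
wrist_force: [0.9, 0.2, -0.9]
opening: 0.0149
```

```bash
python3 - <<'E'
from h import *
s=status.sense();print(s['ee_pos'],s['tcp_rot'],s['opening'],s['wrist_force'])
p,d,K,R,t=grab('scene','c6'); a=cv2.resize(p[160:240,330:430],None,fx=6,fy=6)
p,d,K,R,t=grab('side','s6'); b=cv2.resize(p[150:230,220:320],None,fx=6,fy=6)
cv2.imwrite('pics/c6c.png',a[:,:,::-1]);cv2.imwrite('pics/s6c.png',b[:,:,::-1])
grab('wrist','w6')
E
```

```text
[ 0.55830578 -0.00878573  0.1223662 ] [ 0.70563965 -0.70370662 -0.06025841  0.05690867] 0.014886672376432047 [ 0.93253375  0.23443622 -0.85642759]
```

View pics/c6c.png

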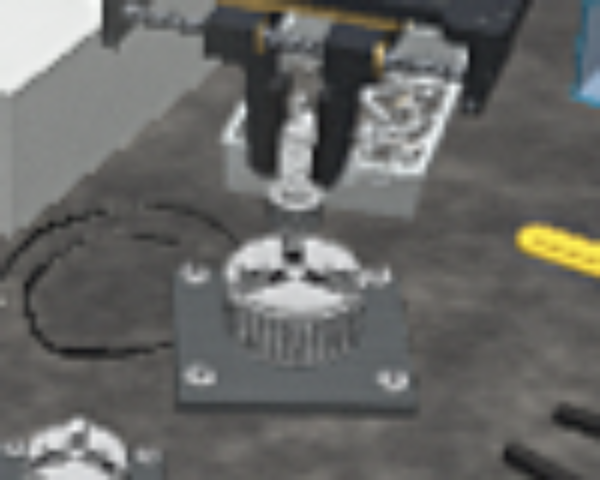

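View pics/s6c.png

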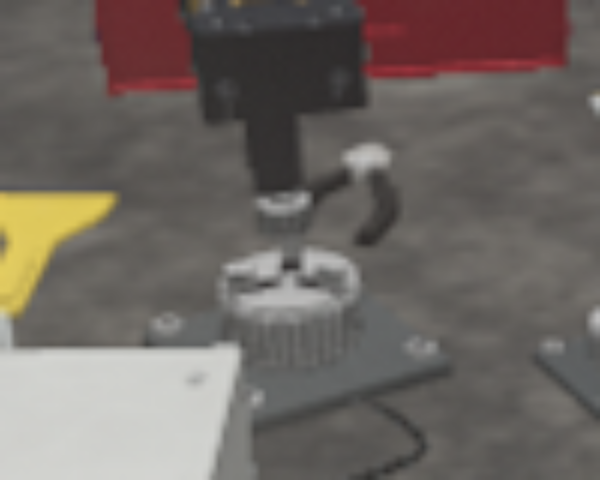

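View pics/w6.png

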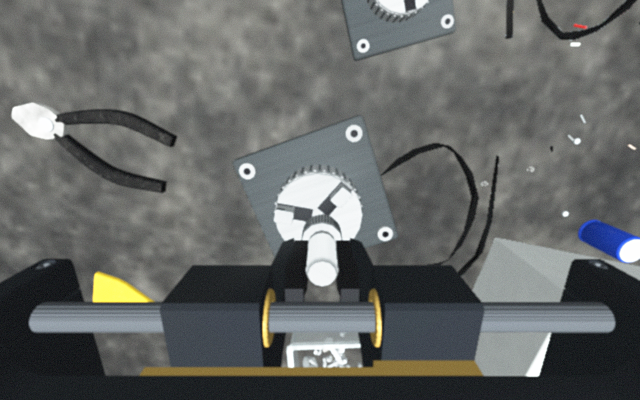

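>>> {"api": "send_rows", "payload": {
  "moves": "0 -0.15 -1.0 0 1; 0 0 0 0 1"
}}

```text
time: 9.35
ee_pos: [0.5592, -0.0104, 0.1133]
tcp_rot: [0.705, -0.704, -0.061, 0.056]
wrist_force: [-0.2, -0.4, -1.8]
opening: 0.0149
```

>>> {"api": "send_rows", "payload": {
  "moves": "-0.1 0 -0.8 0 1; 0 0 -0.5 0 1; 0 0 0 0 1"
}}

```text
time: 9.65
ee_pos: [0.5582, -0.0106, 0.0992]
tcp_rot: [0.705, -0.704, -0.061, 0.056]
wrist_force: [-0.1, -0.4, -1.5]
opening: 0.0152
```

>>> {"api": "send_rows", "payload": {
  "moves": "0 0 -0.2 0 1; 0 0 -0.1 0 1"
}}

```text
time: 9.85
ee_pos: [0.5586, -0.0106, 0.0969]
tcp_rot: [0.705, -0.704, -0.061, 0.056]
wrist_force: [-4.3, 0.6, 10.1]
opening: 0.0151
```

>>> {"api": "send_rows", "payload": {
  "moves": "0 0 0.1 0 1; 0 0 0 0 1.7; 0 0 0 0 2.2; 0 0 0 0 3.5; 0 0 0 0 5"
}}

```text
time: 10.35
ee_pos: [0.5597, -0.0107, 0.0989]
tcp_rot: [0.705, -0.704, -0.062, 0.055]
wrist_force: [-0.2, 0.2, 0.5]
opening: 0.0358
```

>>> {"api": "send_rows", "payload": {
  "moves": "0 0 0 0 6; 0 0 2 0 7; 0 0 4 0 8.8; 0 0 4 0 8.8; 0 0 0 0 8.8"
}}

```text
time: 10.85
ee_pos: [0.5573, -0.0106, 0.1997]
tcp_rot: [0.706, -0.704, -0.06, 0.057]
wrist_force: [1.1, -0.0, 0.1]
opening: 0.0758
```

```bash
python3 - <<'E'
from h import *
s=status.sense();print(s['ee_pos'],s['tcp_rot'],s['opening'],s['wrist_force'])
p,d,K,R,t=grab('wrist','w7'); C=cloud(d,K,R,t); c=np.array([.5553,-.011])
r=np.hypot(C[:,:,0]-c[0],C[:,:,1]-c[1])
Q=C[(r<.03)&(C[:,:,2]>.066)&(C[:,:,2]<.11)]; print(len(Q),Q.min(0),Q.max(0))
T=Q[Q[:,2]>.092];print('top',len(T),(T.min(0)+T.max(0))/2,T.mean(0),T.max(0)-T.min(0))
a=cv2.resize(p[120:240,240:400],None,fx=5,fy=5);cv2.imwrite('pics/w7c.png',a[:,:,::-1])
p,d,K,R,t=grab('scene','c7')
cv2.imwrite('pics/c7c.png',cv2.resize(p[160:240,330:430],None,fx=6,fy=6)[:,:,::-1])
E
```

```text
[ 0.55731351 -0.01059429  0.19969883] [ 0.70561096 -0.70374563 -0.06029311  0.05674501] 0.07581722848701457 [ 1.12399409 -0.01466387  0.14762409]
421 [ 0.54794927 -0.01885041  0.06630208] [ 0.56392053 -0.00328979  0.09899848]
top 272 [ 0.55611102 -0.01103909  0.09550196] [ 0.55511585 -0.01132848  0.09608259] [0.01561903 0.01521257 0.00699303]
```

View pics/w7c.png

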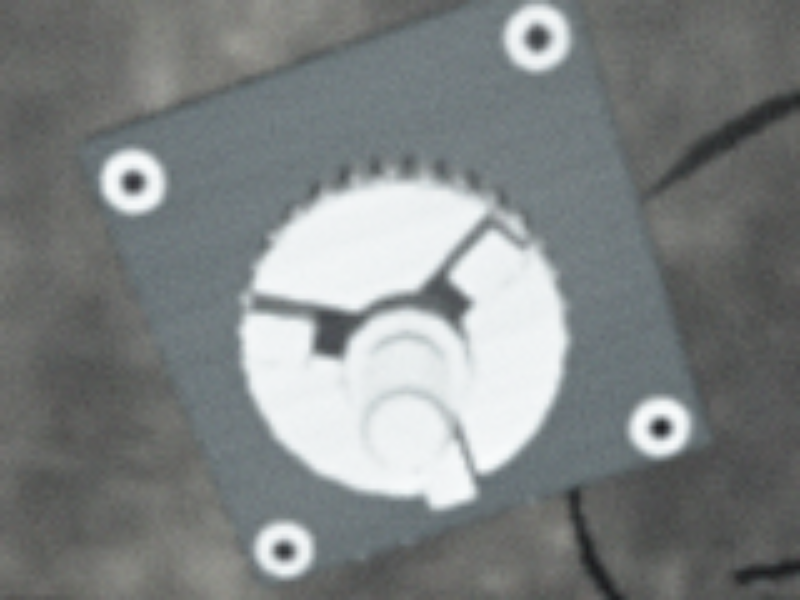

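View pics/c7c.png

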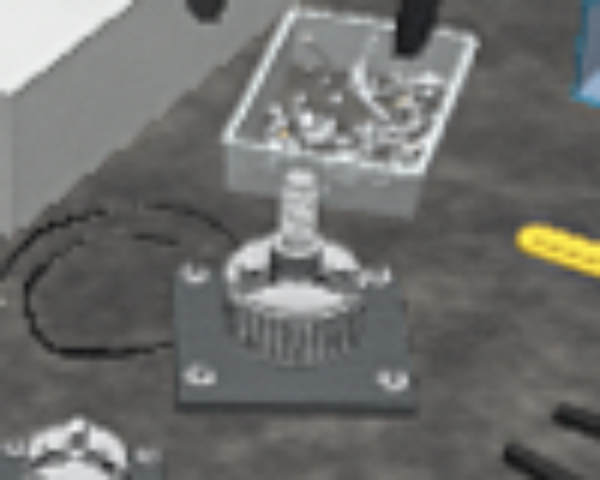

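>>> {"api": "send_rows", "payload": {
  "moves": "-0.2 0 -4 0 8.8; 0 0 -3 0 8.8; 0 0 0 0 8.8"
}}

```text
time: 11.25
ee_pos: [0.5504, -0.0103, 0.1206]
tcp_rot: [0.706, -0.703, -0.057, 0.06]
wrist_force: [0.1, -0.1, 0.0]
opening: 0.0881
```

>>> {"api": "send_rows", "payload": {
  "moves": "0.4 -0.1 -2 0 8.8; 0 0 -2 0 8.8; 0 0 -1.0 0 8.8; 0 0 0 0 8.8"
}}

```text
time: 11.65
ee_pos: [0.5521, -0.0112, 0.0673]
tcp_rot: [0.706, -0.703, -0.054, 0.063]
wrist_force: [-0.6, -0.4, -0.1]
opening: 0.0877
```

>>> {"api": "send_rows", "payload": {
  "moves": "0.3 0 -0.6 0 8.8; 0 0 0 0 8.8"
}}

```text
time: 11.85
ee_pos: [0.5559, -0.0111, 0.0621]
tcp_rot: [0.706, -0.703, -0.055, 0.062]
wrist_force: [-0.6, -0.4, -1.2]
opening: 0.0878
```

>>> {"api": "send_rows", "payload": {
  "moves": "0 0 -0.2 0 8.8; 0 0 0 0 6; 0 0 0 0 6; 0 0 0 0 4; 0 0 0 0 4"
}}

```text
time: 12.35
ee_pos: [0.5581, -0.0115, 0.0627]
tcp_rot: [0.706, -0.703, -0.057, 0.061]
wrist_force: [0.3, -1.5, -2.9]
opening: 0.0634
```

```bash
python3 - <<'E'
from h import *
s=status.sense();print(s['ee_pos'],s['tcp_rot'],s['opening'],s['wrist_force'],s['moment'])
E
```

```text
[ 0.55814882 -0.01151118  0.06268032] [ 0.70601467 -0.7033284  -0.05660633  0.06056545] 0.06343947240554443 [ 0.29291148 -1.52712671 -2.865945  ] [-0.14199271 -0.09381978 -0.03895575]
```

>>> {"api": "send_rows", "payload": {
  "moves": "0 0 0 0 8; 0 0 0 0 8; -0.2 0 -0.2 0 8; 0 0 0 0 8"
}}

```text
time: 12.75
ee_pos: [0.556, -0.0113, 0.0609]
tcp_rot: [0.706, -0.703, -0.057, 0.06]
wrist_force: [-0.1, 0.5, 0.8]
opening: 0.08
```

>>> {"api": "send_rows", "payload": {
  "moves": "-0.1 0 -0.2 0 7; 0 0 0 0 6; 0 0 0 0 4; 0 0 0 0 4; 0 0 0 0 4"
}}

```text
time: 13.25
ee_pos: [0.5549, -0.0121, 0.0586]
tcp_rot: [0.706, -0.703, -0.056, 0.06]
wrist_force: [-0.3, -0.1, 0.7]
opening: 0.0639
```

>>> {"api": "send_rows", "payload": {
  "moves": "0 0 0 -8 4; 0 0 0 -8 4; 0 0 0 -8 4; 0 0 0 -8 4; 0 0 0 0 4"
}}

```text
time: 13.75
ee_pos: [0.5549, -0.0114, 0.0586]
tcp_rot: [0.694, -0.691, 0.146, -0.142]
wrist_force: [0.2, -1.9, -0.2]
opening: 0.0642
```

```bash
cat > st.py <<'E'
from h import *
s=status.sense();q=s['tcp_rot'];print(s['ee_pos'],'yaw',90-2*np.degrees(np.arctan2(-q[3]*np.sign(q[0]),abs(q[0]))),s['opening'],s['wrist_force'].round(2),s['moment'].round(3),s['joint_torque'].round(3)[3:],s['joint_pos'].round(2))
E
python3 st.py
```

```text
[ 0.55489971 -0.01142496  0.05861636] yaw 66.79440904419069 0.06419519289115187 [ 0.22 -1.93 -0.21] [-0.222 -0.003 -0.296] [0.296 0.13  0.531] [-0.07  0.26  2.03  0.01  0.86 -1.23]
```

>>> {"api": "send_rows", "payload": {
  "moves": "0 0 0 -8 4; 0 0 0 -8 4; 0 0 0 0 4"
}}

```text
time: 14.05
ee_pos: [0.5551, -0.0112, 0.0586]
tcp_rot: [0.668, -0.664, 0.239, -0.237]
wrist_force: [-0.8, -2.1, -0.3]
opening: 0.0638
```

```bash
python3 st.py
```

```text
[ 0.55505337 -0.01116622  0.05862315] yaw 50.91751464372401 0.06375433316916584 [-0.83 -2.09 -0.28] [-0.276  0.037 -0.303] [0.279 0.112 0.547] [-0.07  0.26  2.03  0.01  0.85 -0.96]
```

>>> {"api": "send_rows", "payload": {
  "moves": "0 0 0 -6 4; 0 0 0 0 4"
}}

```text
time: 14.25
ee_pos: [0.5551, -0.0111, 0.0586]
tcp_rot: [0.656, -0.652, 0.271, -0.269]
wrist_force: [-0.8, -1.1, -0.4]
opening: 0.0638
```

```bash
python3 st.py
```

```text
[ 0.55511033 -0.01109345  0.05862708] yaw 45.4273138217879 0.06379876443751277 [-0.79 -1.1  -0.43] [-0.193 -0.058 -0.136] [0.304 0.122 0.539] [-0.07  0.26  2.03  0.01  0.85 -0.86]
```

>>> {"api": "send_rows", "payload": {
  "moves": "0 0 0 -5 4; 0 0 0 0 4"
}}

```text
time: 14.45
ee_pos: [0.5552, -0.011, 0.0586]
tcp_rot: [0.645, -0.641, 0.294, -0.293]
wrist_force: [-0.2, -1.4, 0.1]
opening: 0.0639
```

```bash
python3 st.py
```

```text
[ 0.5551606  -0.01102089  0.05862709] yaw 41.15655944783937 0.06389819324866175 [-0.16 -1.43  0.06] [-0.103 -0.101  0.474] [0.574 0.142 0.988] [-0.07  0.25  2.03  0.01  0.85 -0.79]
```

>>> {"api": "send_rows", "payload": {
  "moves": "0 0 0 -5 4; 0 0 0 0 4"
}}

```text
time: 14.65
ee_pos: [0.5553, -0.0111, 0.0587]
tcp_rot: [0.634, -0.631, 0.317, -0.317]
wrist_force: [0.2, -1.3, -0.7]
opening: 0.0645
```

```bash
python3 st.py
```

```text
[ 0.55530441 -0.01105218  0.05873016] yaw 36.89885793987116 0.06446725212587513 [ 0.16 -1.33 -0.68] [-0.148 -0.036  0.68 ] [0.758 0.139 1.266] [-0.07  0.25  2.03  0.01  0.85 -0.71]
```

>>> {"api": "send_rows", "payload": {
  "moves": "0 0 0 -5 4; 0 0 0 0 4"
}}

```text
time: 14.85
ee_pos: [0.5553, -0.011, 0.0588]
tcp_rot: [0.621, -0.619, 0.341, -0.34]
wrist_force: [0.5, -1.1, -0.6]
opening: 0.064
```

```bash
python3 st.py
```

```text
[ 0.55534543 -0.01101962  0.05884821] yaw 32.572666637110906 0.06403353868459022 [ 0.47 -1.1  -0.64] [-0.172  0.019  0.683] [0.713 0.111 1.247] [-0.07  0.25  2.03  0.    0.85 -0.64]
```

>>> {"api": "send_rows", "payload": {
  "moves": "0 0 0 -4 4; 0 0 0 0 4"
}}

```text
time: 15.05
ee_pos: [0.5554, -0.011, 0.0589]
tcp_rot: [0.611, -0.609, 0.358, -0.358]
wrist_force: [0.7, -1.2, 0.0]
opening: 0.0638
```

```bash
python3 st.py
```

```text
[ 0.55540136 -0.01102506  0.05894756] yaw 29.228291213264818 0.06380114139141274 [ 0.67 -1.24  0.04] [-0.163 -0.061  0.77 ] [0.755 0.107 1.194] [-0.07  0.25  2.03  0.    0.85 -0.58]
```

>>> {"api": "send_rows", "payload": {
  "moves": "0 0 0 0 8; 0 0 0 0 8.8; 0 0 0 0 8.8; 0 0 0 0 8.8"
}}

```text
time: 15.45
ee_pos: [0.5552, -0.0104, 0.0588]
tcp_rot: [0.612, -0.609, 0.358, -0.356]
wrist_force: [0.2, 0.2, -0.1]
opening: 0.0878
```

```bash
python3 st.py
```

```text
[ 0.55521906 -0.01044661  0.05882868] yaw 29.60952944548861 0.08779839550691805 [ 0.24  0.19 -0.12] [0.012 0.071 0.017] [ 0.063  0.053 -0.002] [-0.07  0.25  2.03  0.01  0.85 -0.58]
```

>>> {"api": "send_rows", "payload": {
  "moves": "0 0 2 0 8.8; 0 0 3 0 8.8; 0 0 4 0 8.8; 0 0 5 0 8.8; 0 0 0 0 8.8"
}}

```text
time: 15.95
ee_pos: [0.5519, -0.0101, 0.2009]
tcp_rot: [0.612, -0.609, 0.36, -0.354]
wrist_force: [0.8, -0.5, 0.4]
opening: 0.0879
```

```bash
python3 - <<'E'
from h import *
s=status.sense();print(s['ee_pos'],s['opening'],s['wrist_force'])
p,d,K,R,t=grab('wrist','w8'); C=cloud(d,K,R,t); c=np.array([.5553,-.011])
r=np.hypot(C[:,:,0]-c[0],C[:,:,1]-c[1])
Q=C[(r<.03)&(C[:,:,2]>.066)&(C[:,:,2]<.11)]
T=Q[Q[:,2]>.092];print('top',len(T),(T.min(0)+T.max(0))/2,T.mean(0),T.max(0)-T.min(0))
a=cv2.resize(p[120:240,240:400],None,fx=5,fy=5);cv2.imwrite('pics/w8c.png',a[:,:,::-1])
p,d,K,R,t=grab('scene','c8'); a=cv2.resize(p[160:240,330:430],None,fx=6,fy=6)
p,d,K,R,t=grab('side','s8'); b=cv2.resize(p[150:230,220:320],None,fx=6,fy=6)
cv2.imwrite('pics/c8c.png',cv2.resize(np.hstack([a,b]),(800,320))[:,:,::-1])
E
```

```text
[ 0.55193021 -0.01006319  0.20094727] 0.08793345057839422 [ 0.76858726 -0.53086697  0.38739479]
top 263 [ 0.555343   -0.01184794  0.09563153] [ 0.55490249 -0.01079252  0.09597783] [0.01517822 0.01537646 0.00707848]
```

View pics/w8c.png

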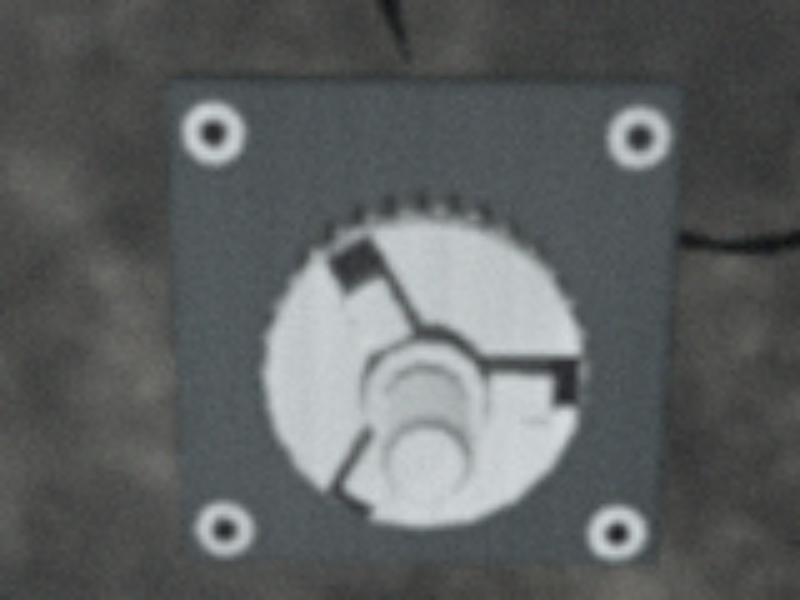

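View pics/c8c.png

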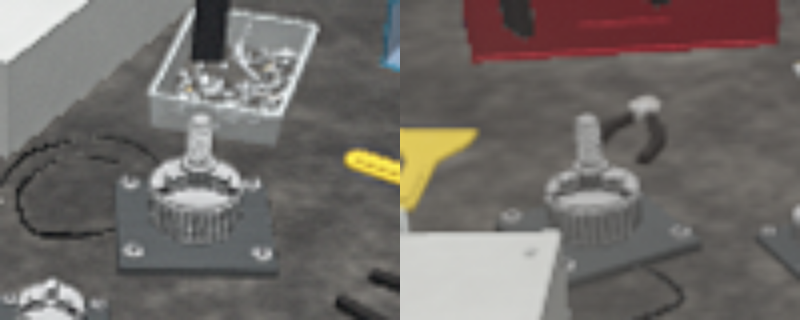

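```bash
python3 -c "
from h import *
p,d,K,R,t=load('scene0')
q=load('c8')[0]
print(np.abs(p.astype(int)-q)[180:200,295:312].mean(), np.abs(p.astype(int)-q)[225:255,410:460].mean())
arm.sign_off()"
```

```text
1.3411764705882352 1.4644444444444444
the job is handed in; nothing more can be done
```

The cap screw is standing head-down on the large grey chuck with the three jaws closed on its head, and I have handed the job in at about 16 s. `sign_off` reports no verdict, so the grip force below is inferred, not measured.

**What I did:**
- I turned the sleeve anticlockwise by about 68°, to an estimated 1.4 rad from the jaw positions in the picture.
- I set the screw on the face and let go.
- I re-gripped the sleeve and turned it clockwise by about 70°, which is about 15° past where the jaws met the head.
- I opened the fingers and lifted clear.

**Last checks:**
- **Position:** the top of the screw is at about (0.555, -0.011, 0.096) m. That is within roughly 1 mm of my estimate of the chuck's axis, and the height is right.
- **Upright:** it looks upright in all three cameras, with the jaws against the head.
- **Grip:** the turning moment rose to about 0.7 N m as the jaws closed. That is well above the sleeve's 0.3 N m drag, and I estimate 15 to 20 N a jaw. The moment levelled off during the last 8° or so, so the fingers may have slipped slightly on the sleeve. I did not re-tighten to test it.
- **Disagreement:** the fixed cameras and the wrist camera differed by about 2 to 3 mm on the chuck's y position. I used a value between them, and it fitted where the fingers closed on the sleeve.
- **Other things on the bench:** the capacitor and the side cutters look unmoved between the first and last pictures.

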